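Snap the cover back onto the wheel's control box

ROBOT

A 6-joint arm with a two-finger parallel gripper is mounted at the origin on the work surface; the furniture and walls round the work are solid. World frame = base frame: x ahead of the robot, y to its left, z up, the work surface at z = 0. Lengths are in m, angles in rad, forces in N, time in s.
With the tool pointing down it reaches from about 0.3 to 0.775 m from the base axis. Payload 14.6 kg.
Tool frame: the origin (TCP) lies midway between the tips of the shut fingers; the grasp point (between the pads) lies 19 mm behind it (ctrl.pinch_z is the distance from the TCP to the grasp point, in m); z points along the fingers, y is the line along which they close (so a half turn about z gives the same grasp; the last joint's range is limited). The gripper opens to 94 mm and grips with 3 to 60 N. Pads are 16 mm wide; open, the fingers measure 119 mm over their backs; the gripper's body (75 mm by 177 mm) begins 78 mm behind the grasp point.
Start: joints at [1.158, 0.3, 1.521, -0, 1.321, -0.067], TCP at [0.186, 0.517, 0.205] pointing down, gripper open.
Joint ranges: [-3.03, 3.03], [-0.79, 2.21], [0.23, 2.52], [-1.04, 4.18], [0, 3.07], [-2.55, 2.55]. Speed limits (rad/s): [2.22, 2.22, 2.57, 3.14, 3.14, 3.14].

INTERFACE

Orientations are given as [roll, pitch, yaw] about the fixed x, y, z axes, in that order (R = Rz(yaw) Ry(pitch) Rx(roll)).
In Python, from station import ctrl gives the robot as it stands.
- The arm moves only by the tool jog_arm, never from a script. Its argument "motion" is a list of rows, each a list of 7 numbers: the shift along the tool's x, y, z in m, then the turn, a rotation vector about the tool's x, y, z in rad, then the opening, from -1 (shut) to 1 (fully open). In form: [[tx, ty, tz, rx, ry, rz, gripper], ...]. A call has 1 to 5 rows; each row shifts and turns the commanded pose from where the row before left it, along the tool's axes as they then stand; what a row does not reach is not made up. A row lasts 1/10 s, in which the tool goes at most 50 mm and 8.59 degrees, less where a joint would pass 70% of its speed; a pose out of reach is approached as far as the arm can. A call is refused whole if a number of a shift passes 0.05 or a number of a turn 0.15, either way. A call with a gripper value outside its range is refused whole. The fingers move at their own pace and stop on an object; "squeeze" is the grip in N (left out, the last holds). Time passes only in rows, so rows that do not move let the fingers close. It gives the time, the measured TCP pose, the force, the opening and the grip force at its end, in the units of the state.
- ctrl.get_obs(): the state, without advancing time (a new reading comes with each control period).
- ctrl.camera(name): name is "scene" or "top" or "wrist"; returns the picture (384x512x3 uint8, red, green, blue); there is no depth.
- ctrl.camera_model(name): a dict with "intrinsics" (3x3 intrinsics, pixels), "rvec" (rotation vector, rad) and "tvec" (3), from world to camera coordinates, as OpenCV has them. Camera axes: x right, y down, z forward; pixel columns grow to the right and rows downward; lengths in m; the calibration is good to about 2 mm. A picture is of the moment at which its call begins: read the wrist's pose just before it. camera_model takes no time and is no camera call; for the wrist camera it gives the pose at the moment of the call.
- ctrl.hand_in(): hands the job in; it is judged then, once.
The state is a dict: "time_s": time; "qpos": joint angles; "joint_vel": joint speeds; "tau": joint torques, N m; "ee_pos": TCP position; "eef_rot": TCP orientation; "force": force on the tool from outside, world axes, zero at the start; "moment": the same for the moment, N m; "grip_width": finger opening in m; "grip_force": force on a finger pad.
Only numpy, scipy, OpenCV 4.12 (cv2) and the standard library are available. Lean on these libraries where they do the work, as an engineer would, in place of code of your own. Each camera call takes 0.05 s, during which the arm holds its last target. There are 200 camera calls.

TASK

Close up the potter's wheel control box: set the holed cover plate over the four snap studs, the right way round, and press it down firmly but without forcing it, until every stud has clicked through and the plate lies flush on all four shoulders. Let go of it, and leave the jar, the plaster mould and the stamp standing where they are.

Things in the scene. Friction and masses are not known exactly. Their poses are not given: they have to be found in the camera images.
- control_box: Fixed open grey plastic tray, 210 x 150 x 26 mm (x, y, z), on levelling feet of varying height, circuit board inside: a potter's wheel control box. Origin: centre of its underside, z up. White snap studs stand on four grey round shoulders 28 mm wide, tops level with one another 30 to 50 mm above the origin (threaded, set anywhere in that range, not measured: found by touch). Two cable glands at +x.
- cover: Loose aluminium cover, 200 x 140 x 6 mm, about 0.35 kg, right side up. Origin: centre of its underside, x along its length, z up. Four 20 mm through holes, same pattern as the studs, wide pair at +x: fits one way only. Black bow handle along x in the middle: bar 84 long, 18 wide, 14 mm thick, top 44 mm above the origin, on posts at x = -34, 34 mm; free under the bar between them.
- snap (a point): Origin of the box again, for the studs' make: each 17 mm thick, 23 mm tall over its shoulder, the last 6 mm tapering to 8 mm. Two sprung prongs stick out along the box's x to 25 mm across, widest 9 mm above the shoulder. A cover laid on rests on the prongs 12 to 14 mm above the shoulders; pressed beside a stud with 10 to 25 N it drops home there and the prongs spring out over it.
- press (a point): Centre of the cover's upper face, 6 mm above its origin. Good places to press with shut fingers: on this face about 28 mm inboard (along x) of each hole, (34, 48), (34, -48), (-34, 32), (-34, -32) mm. Press beside one stud after another, in turn, slowly (10 mm/s), and stop at 20 to 25 N: over 40 N on a shoulder counts as forced.
- glaze_jar: Bystander: small round glaze jar with white lid, 47 mm diameter, 60 mm tall. Origin: centre of its foot.
- plaster_mould: Bystander: white plaster sprig mould, 62 x 51 x 24 mm. Origin: centre of its underside.
- wood_stamp: Bystander: small upright wooden stamp, 26 x 26 x 67 mm. Origin: centre of its foot.
- stud0 (a point): Point of the box on the axis of stud 0, at (62, 48, 30) mm in its frame (the wide pair is at +x). The real shoulder is 0 to 20 mm higher, the same for all four studs.
- prong0a (a joint): How far the prong on the +x side of stud 0 is pushed in, m: about 0 free, up to 0.004 inside a hole, under 0.001 once clicked out above the plate.
- prong0b (a joint): How far the prong on the -x side of stud 0 is pushed in, m: about 0 free, up to 0.004 inside a hole, under 0.001 once clicked out above the plate.
- hole0 (a point): Centre of hole 0 of the cover in its underside, at (62, 48) mm in the cover's frame; it belongs on stud 0.
- stud1 (a point): Point of the box on the axis of stud 1, at (62, -48, 30) mm in its frame (the wide pair is at +x). The real shoulder is 0 to 20 mm higher, the same for all four studs.
- prong1a (a joint): How far the prong on the +x side of stud 1 is pushed in, m: about 0 free, up to 0.004 inside a hole, under 0.001 once clicked out above the plate.
- prong1b (a joint): How far the prong on the -x side of stud 1 is pushed in, m: about 0 free, up to 0.004 inside a hole, under 0.001 once clicked out above the plate.
- hole1 (a point): Centre of hole 1 of the cover in its underside, at (62, -48) mm in the cover's frame; it belongs on stud 1.
- stud2 (a point): Point of the box on the axis of stud 2, at (-62, 32, 30) mm in its frame (the wide pair is at +x). The real shoulder is 0 to 20 mm higher, the same for all four studs.
- prong2a (a joint): How far the prong on the +x side of stud 2 is pushed in, m: about 0 free, up to 0.004 inside a hole, under 0.001 once clicked out above the plate.
- prong2b (a joint): How far the prong on the -x side of stud 2 is pushed in, m: about 0 free, up to 0.004 inside a hole, under 0.001 once clicked out above the plate.
- hole2 (a point): Centre of hole 2 of the cover in its underside, at (-62, 32) mm in the cover's frame; it belongs on stud 2.
- stud3 (a point): Point of the box on the axis of stud 3, at (-62, -32, 30) mm in its frame (the wide pair is at +x). The real shoulder is 0 to 20 mm higher, the same for all four studs.
- prong3a (a joint): How far the prong on the +x side of stud 3 is pushed in, m: about 0 free, up to 0.004 inside a hole, under 0.001 once clicked out above the plate.
- prong3b (a joint): How far the prong on the -x side of stud 3 is pushed in, m: about 0 free, up to 0.004 inside a hole, under 0.001 once clicked out above the plate.
- hole3 (a point): Centre of hole 3 of the cover in its underside, at (-62, -32) mm in the cover's frame; it belongs on stud 3.
Mind the look-alikes: they are no part of the job. There is more than one size of the cover; the one meant has the size given above.

How it is judged:
At the end, for the whole second after the job is handed in: Every hole has clicked over its own stud: within 4 mm of the stud's axis, less than 24 mm above its listed point; the plate lies on the shoulders at both ends; all eight prongs sprung out again above it (pushed in less than 1.2 mm); the cover is released and at rest (z of hole0 in the frame of stud0 below 0.024 m and horizontal distance between hole0 and stud0 below 0.004 m and z of hole1 in the frame of stud1 below 0.024 m and horizontal distance between hole1 and stud1 below 0.004 m and z of hole2 in the frame of stud2 below 0.024 m and horizontal distance between hole2 and stud2 below 0.004 m and z of hole3 in the frame of stud3 below 0.024 m and horizontal distance between hole3 and stud3 below 0.004 m and value of joint each of prong0a, prong0b, prong1a, prong1b, prong2a, prong2b, prong3a, prong3b below 0.0012 m and contact force between any of shoulder0, shoulder1 and cover above 0.1 N and contact force between any of shoulder2, shoulder3 and cover above 0.1 N and linear speed of cover below 0.02 m/s and contact force between the fingers and cover below 0.1 N); the robot touches nothing.
It fails at once if the cover is forced: pressed onto or struck against a stud's shoulder with more than 40 N (contact force between any of shoulder0, shoulder1, shoulder2, shoulder3 and cover above 40 N).
It fails at once if the glaze jar is shoved more than 3 cm or knocked over (distance of glaze_jar from where it was at the start of the episode above 0.03 m or angle between glaze_jar's own z axis and vertical above 0.5 rad).
It fails at once if the plaster mould is shoved more than 3 cm or knocked over (distance of plaster_mould from where it was at the start of the episode above 0.03 m or angle between plaster_mould's own z axis and vertical above 0.5 rad).
It fails at once if the stamp is shoved more than 3 cm or knocked over (distance of wood_stamp from where it was at the start of the episode above 0.03 m or angle between wood_stamp's own z axis and vertical above 0.5 rad).
It also fails if it takes over 67 s, if anything falls off the work surface, if the arm or the gripper's body presses on something with over 40 N, if the wrist force passes 120 N, or if a joint passes its speed limit or range.

## Working session

There is one attempt and no reset: what is moved stays moved. The work goes in short steps, Python scripts to look and compute and a tool call to move; the robot and the scene stay as the last step left them, time stands still between calls to the robot, and variables do not carry over. Pictures are saved under pics/ and viewed, at most 10 in all, crops included, and the job is handed in when it is done.

Besides the shell and the picture viewer there is one more tool, called after "Emit:" as name(argument=value, ...) on one line, values as JSON. jog_arm: Moves the arm, as the interface text tells. Its arguments: {"type":"object","properties":{"motion":{"type":"array"},"squeeze":{"type":"number"}},"required":["motion"]}

```bash
mkdir -p pics; ls; python3 - <<'E'
from station import ctrl
import cv2,numpy as np
for n in ["top","scene"]:
    im=ctrl.camera(n); cv2.imwrite(f"pics/{n}0.png",cv2.resize(im[:,:,::-1],(800,600),interpolation=cv2.INTER_CUBIC))
    m=ctrl.camera_model(n);print(n,m)
o=ctrl.get_obs();print({k:np.round(o[k],3) for k in o})
E
```

```text
pics
top {'intrinsics': array([[492.0386174 ,   0.        , 254.87519886],
       [  0.        , 492.0386174 , 198.24233391],
       [  0.        ,   0.        ,   1.        ]]), 'rvec': array([ 2.19652584, -2.17186573,  0.0777903 ]), 'tvec': array([0.00989586, 0.42191119, 1.48698693])}
scene {'intrinsics': array([[393.05004759,   0.        , 255.81660574],
       [  0.        , 393.05004759, 191.92336942],
       [  0.        ,   0.        ,   1.        ]]), 'rvec': array([ 2.00340168, -0.48784258,  0.29556632]), 'tvec': array([-0.37444429,  0.14710501,  1.05917961])}
{'time_s': np.float64(0.1), 'qpos': array([ 1.158,  0.3  ,  1.522, -0.   ,  1.321, -0.067]), 'joint_vel': array([ 0.001, -0.001, -0.001, -0.001, -0.001,  0.001]), 'tau': array([ 3.0000e-03, -5.3264e+01, -3.5328e+01,  7.1000e-02,  2.3000e-02,
       -0.0000e+00]), 'ee_pos': array([0.186, 0.517, 0.205]), 'eef_rot': array([-3.14 , -0.   ,  2.796]), 'force': array([-0.21 ,  0.431,  0.076]), 'moment': array([-0.041,  0.05 , -0.02 ]), 'grip_force': np.float64(0.0), 'grip_width': np.float64(0.094)}
```

View pics/top0.png

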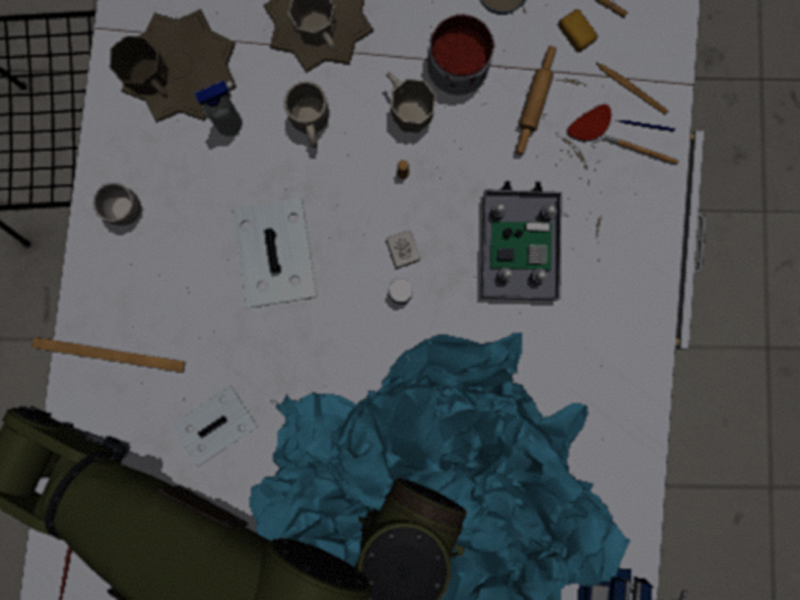

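View pics/scene0.png

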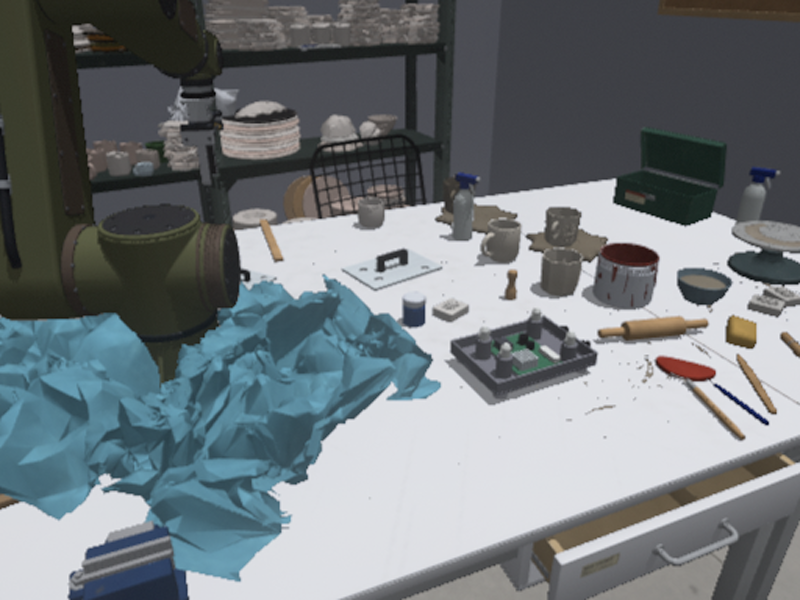

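The top view shows the real cover at about (277,252), the small look-alike at (215,425), the box at (520,245), the mould at (403,248), the jar at (400,291) and the stamp at (403,168). I'll enlarge crops of the cover and the box.

```bash
python3 - <<'E'
from station import ctrl
import cv2,numpy as np
im=np.mean([ctrl.camera("top") for _ in range(4)],axis=0)[:,:,::-1]
def crop(u0,v0,w,h,s,lo,hi):
    c=np.clip((im[v0:v0+h,u0:u0+w]-lo)/(hi-lo)*255,0,255).astype(np.uint8)
    c=cv2.resize(c,(w*s,h*s),interpolation=cv2.INTER_CUBIC)
    for k in range(0,w,10): cv2.putText(c,str(u0+k),(k*s,10),0,.35,(0,0,255),1); c[:4,k*s]=0
    for k in range(0,h,10): cv2.putText(c,str(v0+k),(0,k*s+4),0,.35,(0,0,255),1)
    return c
a=crop(145,120,66,84,6,90,190)
b=crop(298,110,66,84,6,0,180)
cv2.imwrite("pics/crop1.png",np.hstack([a,b]))
E
```

```text
(no output)
```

View pics/crop1.png

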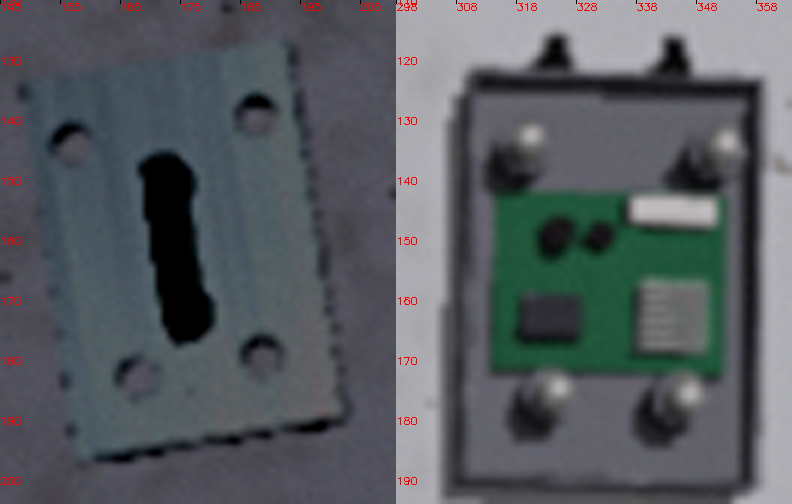

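The cover's wide pair is at the top (+x): (157,144) and (187.7,139.2). Its narrow pair is at (168,182.8) and (188.8,179.3). The box has the same orientation, with stud tips at (320.7,132.5), (353.3,133.8), (325,175) and (347,175.5).

```bash
cat > h.py <<'E'
import numpy as np,cv2
from scipy.spatial.transform import Rotation as R
from station import ctrl
P=np.array([[62,48],[62,-48],[-62,32],[-62,-32]])/1000
def onz(m,uv,z):
    Rm,_=cv2.Rodrigues(m["rvec"]);K=m["intrinsics"]
    d=np.c_[np.array(uv,float),np.ones(len(uv))]@np.linalg.inv(K).T@Rm
    c=-Rm.T@m["tvec"]
    return c+d*((z-c[2])/d[:,2])[:,None]
def proj(m,X):
    return cv2.projectPoints(np.array(X,float),m["rvec"],m["tvec"],m["intrinsics"],None)[0][:,0]
def fit2(xy):  # rigid fit P->xy
    c=xy.mean(0);p=P-P.mean(0);q=xy-c
    th=np.arctan2((p[:,0]*q[:,1]-p[:,1]*q[:,0]).sum(),(p*q).sum())
    Rm=np.array([[np.cos(th),-np.sin(th)],[np.sin(th),np.cos(th)]])
    t=c-Rm@P.mean(0)
    return t,th,np.linalg.norm(P@Rm.T+t-xy,axis=1)
def obs():
    o=ctrl.get_obs();print(o["time_s"],np.round(o["ee_pos"],4),np.round(o["eef_rot"],4),np.round(o["force"],2),round(float(o["grip_width"]),4));return o
E
python3 - <<'E'
from h import *
m=ctrl.camera_model("top")
xy=onz(m,[[157,144],[187.7,139.2],[168,182.8],[188.8,179.3]],.006)
print("cover",fit2(xy[:,:2]))
for z in (.08,.09,.1):print(z,"box",fit2(onz(m,[[320.7,132.5],[353.3,133.8],[325,175],[347,175.5]],z)[:,:2]))
print(onz(m,[[258,158.5],[256,186],[258,106]],.03)) 
o=obs();print(R.from_euler("xyz",o["eef_rot"]).as_matrix().round(3))
w=ctrl.camera_model("wrist");Rm=cv2.Rodrigues(w["rvec"])[0];print("wristcam",-Rm.T@w["tvec"],Rm.round(3),w["intrinsics"])
print(ctrl.pinch_z)
E
```

```text
cover (array([0.53417341, 0.26153047]), np.float64(0.17299585152255534), array([4.74712975e-04, 2.22940654e-05, 5.85748809e-04, 4.65747788e-04]))
0.08 box (array([ 0.54979729, -0.22390674]), np.float64(-0.024017788028342566), array([0.00073888, 0.00025552, 0.00091915, 0.00024145]))
0.09 box (array([ 0.54814917, -0.22225648]), np.float64(-0.024017788028342577), array([0.00039731, 0.00031525, 0.00044897, 0.0003449 ]))
0.1 box (array([ 0.54650105, -0.22060623]), np.float64(-0.024017788028342705), array([0.00061458, 0.00085763, 0.00021065, 0.00080985]))
[[0.54196254 0.00650812 0.03      ]
 [0.45791213 0.01165312 0.03      ]
 [0.70420152 0.00826866 0.03      ]]
0.3 [0.1864 0.5174 0.2052] [-3.1412 -0.      2.7958] [-0.61  0.38 -0.39] 0.0939
[[-0.941  0.339 -0.   ]
 [ 0.339  0.941 -0.   ]
 [ 0.    -0.    -1.   ]]
wristcam [0.11092584 0.54456676 0.38410957] [[ 0.339  0.941 -0.   ]
 [ 0.905 -0.326  0.273]
 [ 0.257 -0.093 -0.962]] [[310.88835267   0.         252.99550221]
 [  0.         310.88835267 190.3225928 ]
 [  0.           0.           1.        ]]
0.0188
```

```bash
cat >> h.py <<'E'
def rows(target,yaw,n,grip,start=None,y0=None):
    o=ctrl.get_obs();p=np.array(o["ee_pos"] if start is None else start);y=o["eef_rot"][2] if y0 is None else y0
    dy=(yaw-y+np.pi)%(2*np.pi)-np.pi;d=(np.array(target)-p)/n;out=[]
    for k in range(n):
        a=y+dy*k/n
        out.append([round(d[0]*np.cos(a)+d[1]*np.sin(a),4),round(d[0]*np.sin(a)-d[1]*np.cos(a),4),round(-d[2],4),0,0,round(-dy/n,4),grip])
    for k in range(0,n,5):print(out[k:k+5])
E
python3 -c "
from h import *
rows([.534,.2615,.2],3.315,10,1)"
```

```text
[[np.float64(-0.0414), np.float64(-0.0123), np.float64(0.0005), 0, 0, np.float64(-0.0519), 1], [np.float64(-0.0407), np.float64(-0.0144), np.float64(0.0005), 0, 0, np.float64(-0.0519), 1], [np.float64(-0.0399), np.float64(-0.0165), np.float64(0.0005), 0, 0, np.float64(-0.0519), 1], [np.float64(-0.039), np.float64(-0.0186), np.float64(0.0005), 0, 0, np.float64(-0.0519), 1], [np.float64(-0.038), np.float64(-0.0206), np.float64(0.0005), 0, 0, np.float64(-0.0519), 1]]
[[np.float64(-0.0368), np.float64(-0.0225), np.float64(0.0005), 0, 0, np.float64(-0.0519), 1], [np.float64(-0.0356), np.float64(-0.0244), np.float64(0.0005), 0, 0, np.float64(-0.0519), 1], [np.float64(-0.0343), np.float64(-0.0262), np.float64(0.0005), 0, 0, np.float64(-0.0519), 1], [np.float64(-0.0329), np.float64(-0.0279), np.float64(0.0005), 0, 0, np.float64(-0.0519), 1], [np.float64(-0.0314), np.float64(-0.0296), np.float64(0.0005), 0, 0, np.float64(-0.0519), 1]]
```

Emit:
jog_arm(motion=[[-0.041, -0.012, 0.0005, 0, 0, -0.052, 1], [-0.041, -0.014, 0.0005, 0, 0, -0.052, 1], [-0.04, -0.0165, 0.0005, 0, 0, -0.052, 1], [-0.039, -0.0185, 0.0005, 0, 0, -0.052, 1], [-0.038, -0.0205, 0.0005, 0, 0, -0.052, 1]])

```text
time_s: 0.8
ee_pos: [0.3618, 0.3891, 0.203]
eef_rot: [3.141, 0.0, 3.058]
force: [0.3, 1.0, 0.4]
grip_width: 0.0939
grip_force: 0.0
```

Emit:
jog_arm(motion=[[-0.037, -0.0225, 0.0005, 0, 0, -0.052, 1], [-0.0355, -0.0245, 0.0005, 0, 0, -0.052, 1], [-0.034, -0.026, 0.0005, 0, 0, -0.052, 1], [-0.033, -0.028, 0.0005, 0, 0, -0.052, 1], [-0.0315, -0.0295, 0.0005, 0, 0, -0.052, 1]])

```text
time_s: 1.3
ee_pos: [0.5357, 0.2613, 0.2004]
eef_rot: [3.142, 0.0, -2.965]
force: [-0.7, 0.3, 0.4]
grip_width: 0.0939
grip_force: 0.0
```

Emit:
jog_arm(motion=[[0, 0, 0, 0, 0, 0, 1], [0, 0, 0, 0, 0, 0, 1]])

```text
time_s: 1.5
ee_pos: [0.5346, 0.2621, 0.2]
eef_rot: [-3.142, -0.001, -2.969]
force: [0.1, 1.4, -0.2]
grip_width: 0.094
grip_force: 0.0
```

```bash
python3 - <<'E'
from h import *
obs();m=ctrl.camera_model("wrist");im=ctrl.camera("wrist")
np.savez("cov.npz",**m);cv2.imwrite("pics/cov.png",im[:,:,::-1])
t=np.array([.53417,.26153]);th=.173;Rm=np.array([[np.cos(th),-np.sin(th)],[np.sin(th),np.cos(th)]])
u=proj(m,np.c_[P@Rm.T+t,np.full(4,.006)]);print(u.round(1))
# crops around each hole
c=[]
for a in u:
    x,y=int(a[0])-20,int(a[1])-20
    k=cv2.resize(im[max(y,0):y+40,x:x+40][:,:,::-1],(360,270 if 0 else 360),interpolation=cv2.INTER_CUBIC);c.append(k);print(x,y)
s=cv2.resize(im[:,:,::-1],None,fx=1.5,fy=1.5,interpolation=cv2.INTER_CUBIC)
cv2.imwrite("pics/covs.png",s)
rows([.55,-.2225,.2],3.118,11,1)
E
```

```text
1.5 [0.5346 0.2621 0.2   ] [-3.1416e+00 -9.0000e-04 -2.9693e+00] [ 0.09  1.35 -0.17] 0.094
[[290.  217.4]
 [214.9 217.4]
 [279.7 117.9]
 [225.  117.9]]
270 197
194 197
259 97
204 97
[[np.float64(0.0062), np.float64(-0.0437), np.float64(0.0), 0, 0, np.float64(0.0179), 1], [np.float64(0.0054), np.float64(-0.0438), np.float64(0.0), 0, 0, np.float64(0.0179), 1], [np.float64(0.0046), np.float64(-0.0439), np.float64(0.0), 0, 0, np.float64(0.0179), 1], [np.float64(0.0038), np.float64(-0.044), np.float64(0.0), 0, 0, np.float64(0.0179), 1], [np.float64(0.003), np.float64(-0.044), np.float64(0.0), 0, 0, np.float64(0.0179), 1]]
[[np.float64(0.0023), np.float64(-0.0441), np.float64(0.0), 0, 0, np.float64(0.0179), 1], [np.float64(0.0015), np.float64(-0.0441), np.float64(0.0), 0, 0, np.float64(0.0179), 1], [np.float64(0.0007), np.float64(-0.0441), np.float64(0.0), 0, 0, np.float64(0.0179), 1], [np.float64(-0.0001), np.float64(-0.0441), np.float64(0.0), 0, 0, np.float64(0.0179), 1], [np.float64(-0.0009), np.float64(-0.0441), np.float64(0.0), 0, 0, np.float64(0.0179), 1]]
[[np.float64(-0.0017), np.float64(-0.0441), np.float64(0.0), 0, 0, np.float64(0.0179), 1]]
```

View pics/covs.png

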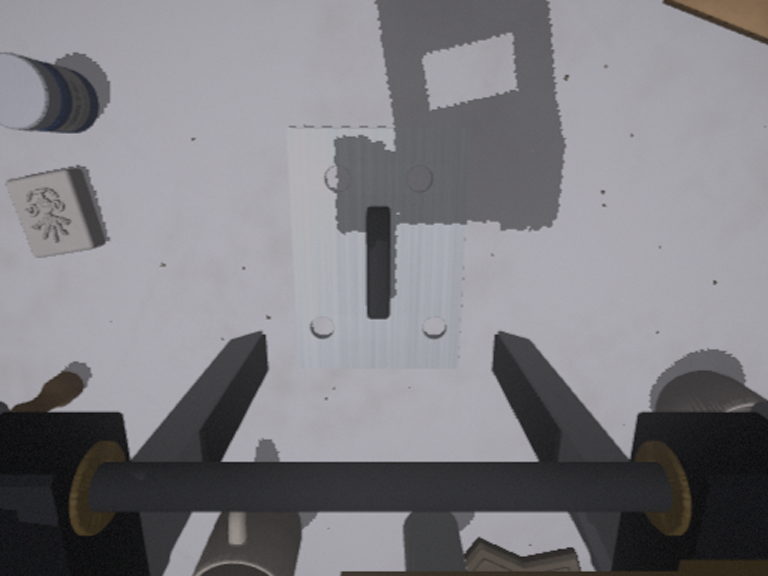

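The wrist view shows the holes at about (289.3,218), (214.7,218), (280,119.3) and (224.7,119.3) in native pixels. That is within about 1 px of the top-camera prediction. Next is the box.

Emit:
jog_arm(motion=[[0.006, -0.044, 0, 0, 0, 0.018, 1], [0.005, -0.044, 0, 0, 0, 0.018, 1], [0.005, -0.044, 0, 0, 0, 0.018, 1], [0.004, -0.044, 0, 0, 0, 0.018, 1], [0.003, -0.044, 0, 0, 0, 0.018, 1]])

```text
time_s: 2.05
ee_pos: [0.5412, 0.0411, 0.2009]
eef_rot: [3.141, 0.001, -3.057]
force: [1.1, 0.0, -1.0]
grip_width: 0.0942
grip_force: 0.0
```

Emit:
jog_arm(motion=[[0.002, -0.044, 0, 0, 0, 0.018, 1], [0.0015, -0.044, 0, 0, 0, 0.018, 1], [0.001, -0.044, 0, 0, 0, 0.018, 1], [0, -0.044, 0, 0, 0, 0.018, 1], [-0.001, -0.044, 0, 0, 0, 0.018, 1]])

```text
time_s: 2.55
ee_pos: [0.5489, -0.1788, 0.2009]
eef_rot: [-3.142, 0.001, 3.136]
force: [0.4, -0.3, 0.9]
grip_width: 0.094
grip_force: 0.0
```

Emit:
jog_arm(motion=[[-0.002, -0.044, 0, 0, 0, 0.018, 1], [0, 0, 0, 0, 0, 0, 1], [0, 0, 0, 0, 0, 0, 1]])

```text
time_s: 2.85
ee_pos: [0.5508, -0.2218, 0.2003]
eef_rot: [3.141, -0.0, 3.118]
force: [0.1, 0.9, -0.2]
grip_width: 0.0941
grip_force: 0.0
```

```bash
python3 - <<'E'
from h import *
obs();m=ctrl.camera_model("wrist");im=np.mean([ctrl.camera("wrist") for _ in range(3)],axis=0).astype(np.uint8);obs()
np.savez("box.npz",**m);cv2.imwrite("pics/box.png",im[:,:,::-1])
# composite: left box crop, right cover crop 
def crop(im,u0,v0,w,h,s):
    c=cv2.resize(im[v0:v0+h,u0:u0+w],(w*s,h*s),interpolation=cv2.INTER_CUBIC)
    for k in range(0,w,10): cv2.putText(c,str(u0+k),(k*s,10),0,.3,(0,0,255),1); c[:4,k*s]=0
    for k in range(0,h,10): cv2.putText(c,str(v0+k),(0,k*s+4),0,.3,(0,0,255),1)
    return c
t=np.array([.5483,-.2224]);th=-.024;Rm=np.array([[np.cos(th),-np.sin(th)],[np.sin(th),np.cos(th)]])
print(proj(m,np.c_[P@Rm.T+t,np.full(4,.09)]).round(1))
a=crop(im[:,:,::-1],182,84,148,150,4)
cv2.imwrite("pics/boxc.png",a)
E
```

```text
2.85 [ 0.5508 -0.2218  0.2003] [ 3.1413e+00 -2.0000e-04  3.1175e+00] [ 0.14  0.86 -0.16] 0.0941
3.0 [ 0.5511 -0.2208  0.2007] [3.1415e+00 2.0000e-04 3.1198e+00] [-0.43  0.07 -0.07] 0.0941
[[299.4 244.9]
 [205.  244.9]
 [287.3 120.1]
 [216.9 120.1]]
```

View pics/boxc.png

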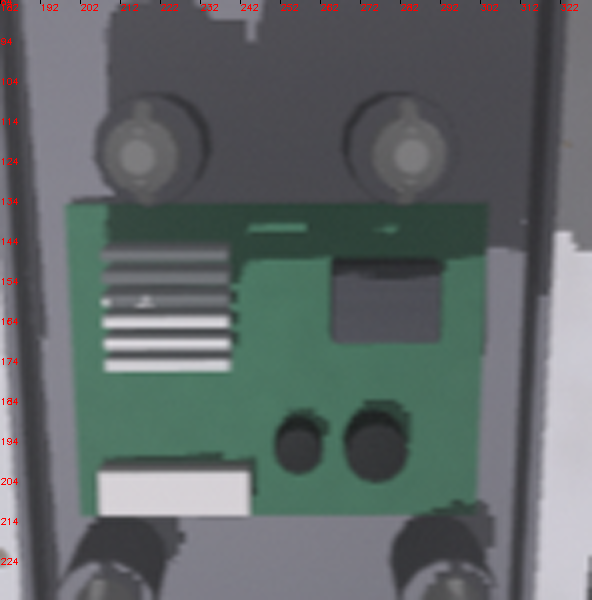

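```bash
python3 - <<'E'
import cv2,numpy as np
im=cv2.imread("pics/box.png")
def crop(u0,v0,w,h,s):
    c=cv2.convertScaleAbs(im[v0:v0+h,u0:u0+w],alpha=1.3)
    c=cv2.resize(c,(w*s,h*s),interpolation=cv2.INTER_CUBIC)
    for k in range(0,w,5): cv2.putText(c,str(u0+k),(k*s,8),0,.28,(0,0,255),1); c[:4,k*s]=0
    for k in range(0,h,5): cv2.putText(c,str(v0+k),(0,k*s+4),0,.28,(0,0,255),1)
    return c
s=9
a=np.hstack([crop(194,104,44,32,s),crop(264,104,44,32,s)])
b=np.hstack([crop(190,224,44,34,s),crop(272,224,44,34,s)])
cv2.imwrite("pics/studs.png",np.vstack([a,b]));
E
```

```text
(no output)
```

View pics/studs.png

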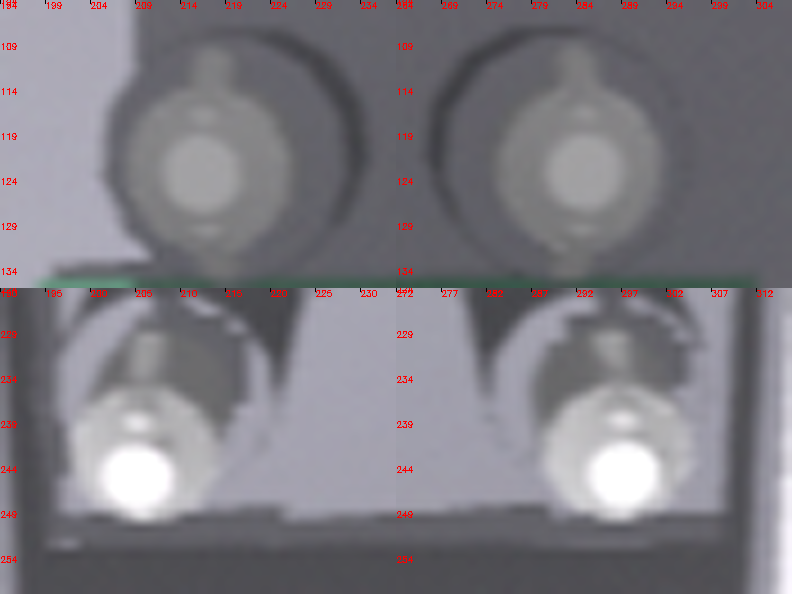

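Stud tip discs in native wrist pixels: stud3 (215.9,122.8), stud2 (284.5,122.7), stud1 (204.8,244.4), stud0 (296.9,244.2). I'll solve for pose and tip height, and do the same for the cover.

```bash
cat > fit.py <<'E'
from h import *
from scipy.optimize import least_squares
def rg(t,th,z): 
    return np.c_[P@np.array([[np.cos(th),np.sin(th)],[-np.sin(th),np.cos(th)]])+t,np.full(4,z)]
W=dict(np.load("box.npz"));C=dict(np.load("cov.npz"));T=ctrl.camera_model("top")
ub=[[296.9,244.2],[204.8,244.4],[284.5,122.7],[215.9,122.8]];ut=[[320.2,132],[352.8,133.3],[324.5,174.5],[346.5,175]]
f=lambda obs,z=None:least_squares(lambda p:np.concatenate([(proj(m,rg(p[:2],p[2],z or p[3]))-u).ravel()*w for m,u,w in obs]),[.54,obs[0][3] if 0 else 0,0,.05]).x.round(4)
print("box wrist",f([(W,ub,1)]),"both",f([(W,ub,1),(T,ut,1)]))
for z in(.07,.075,.08,.085,.09):
    p=f([(W,ub,1)],z);print(z,p,(proj(W,rg(p[:2],p[2],z))-ub).round(1).ravel(),"top",f([(T,ut,1)],z)[:3])
if __name__=="__main__":
    im=cv2.imread("pics/cov.png");c=[]
    for u0,v0 in((204,104),(260,104),(194,202),(270,202)):
        k=im[v0:v0+32,u0:u0+40].astype(float);k=np.clip((k-k.min())/(k.max()-k.min())*255,0,255).astype(np.uint8)
        k=cv2.resize(k,None,fx=9,fy=9,interpolation=cv2.INTER_CUBIC)
        for a in range(0,40,5):cv2.putText(k,str(u0+a),(a*9,8),0,.28,(0,0,255),1)
        for a in range(0,32,5):cv2.putText(k,str(v0+a),(0,a*9+4),0,.28,(0,0,255),1)
        c.append(k)
    cv2.imwrite("pics/holes.png",np.vstack([np.hstack(c[:2]),np.hstack(c[2:])]))
E
python3 fit.py
```

```text
box wrist [ 0.551  -0.2241 -0.0215  0.0829] both [ 0.5511 -0.2239 -0.0215  0.0824]
0.07 [ 0.5539 -0.2243 -0.0214  0.05  ] [-1.9 -2.8  1.7 -2.8 -1.5  2.1  1.5  2.2] top [ 0.5529 -0.2241 -0.0239]
0.075 [ 0.5528 -0.2242 -0.0214  0.05  ] [-1.1 -1.8  1.1 -1.7 -0.9  1.3  1.   1.4] top [ 0.5521 -0.2233 -0.0239]
0.08 [ 0.5517 -0.2241 -0.0214  0.05  ] [-0.4 -0.7  0.4 -0.6 -0.3  0.5  0.4  0.6] top [ 0.5513 -0.2224 -0.0239]
0.085 [ 0.5506 -0.2241 -0.0215  0.05  ] [ 0.3  0.5 -0.4  0.5  0.2 -0.4 -0.3 -0.3] top [ 0.5504 -0.2216 -0.0239]
0.09 [ 0.5495 -0.224  -0.0215  0.05  ] [ 1.   1.7 -1.1  1.7  0.9 -1.3 -0.9 -1.2] top [ 0.5496 -0.2208 -0.0239]
```

View pics/holes.png

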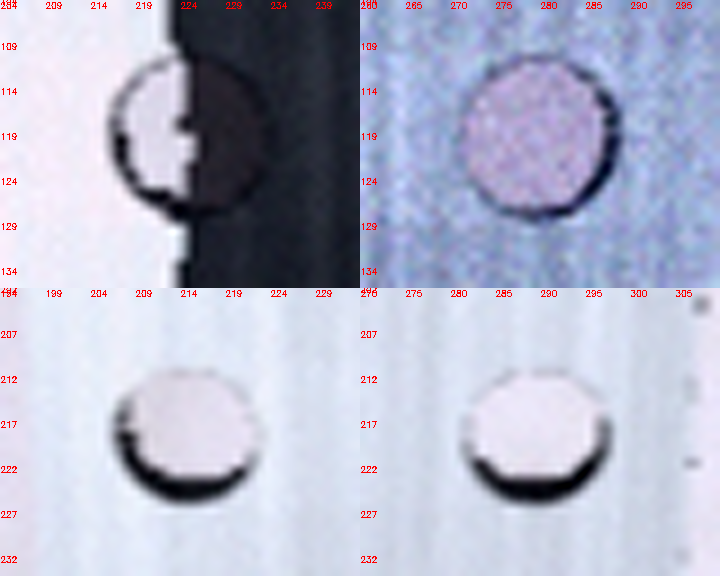

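Upper-rim centres of the cover holes in native pixels: hole3 (224.5,118.4), hole2 (279.5,118.6), hole1 (214.4,217.9), hole0 (289.2,217.9).

```bash
python3 - <<'E'
from fit import *
u=[[289.2,217.9],[214.4,217.9],[279.5,118.6],[224.5,118.4]]
print("cov")
print(f([(C,u,1)]))
for z in (.004,.006,.01):
    p=f([(C,u,1)],z);print(z,p,(proj(C,rg(p[:2],p[2],z))-u).round(1).ravel())
t=f([(C,u,1)],.006)
o=obs();print("to above grasp");rows([t[0],t[1],.15],t[2]+np.pi,11,.0)
E
```

```text
box wrist [ 0.551  -0.2241 -0.0215  0.0829] both [ 0.5511 -0.2239 -0.0215  0.0824]
0.07 [ 0.5539 -0.2243 -0.0214  0.05  ] [-1.9 -2.8  1.7 -2.8 -1.5  2.1  1.5  2.2] top [ 0.5529 -0.2241 -0.0239]
0.075 [ 0.5528 -0.2242 -0.0214  0.05  ] [-1.1 -1.8  1.1 -1.7 -0.9  1.3  1.   1.4] top [ 0.5521 -0.2233 -0.0239]
0.08 [ 0.5517 -0.2241 -0.0214  0.05  ] [-0.4 -0.7  0.4 -0.6 -0.3  0.5  0.4  0.6] top [ 0.5513 -0.2224 -0.0239]
0.085 [ 0.5506 -0.2241 -0.0215  0.05  ] [ 0.3  0.5 -0.4  0.5  0.2 -0.4 -0.3 -0.3] top [ 0.5504 -0.2216 -0.0239]
0.09 [ 0.5495 -0.224  -0.0215  0.05  ] [ 1.   1.7 -1.1  1.7  0.9 -1.3 -0.9 -1.2] top [ 0.5496 -0.2208 -0.0239]
cov
[0.535  0.261  0.1698 0.0059]
0.004 [0.5353 0.2611 0.1698 0.05  ] [-0.  -0.2  0.1 -0.4 -0.3  0.2  0.3  0.2]
0.006 [0.5349 0.261  0.1697 0.05  ] [ 0.2  0.1 -0.1 -0.1 -0.2 -0.1  0.1 -0. ]
0.01 [0.5342 0.2609 0.1697 0.05  ] [ 0.5  0.7 -0.5  0.5  0.1 -0.5 -0.2 -0.5]
3.0 [ 0.5511 -0.2208  0.2007] [3.1415e+00 2.0000e-04 3.1198e+00] [-0.43  0.07 -0.07] 0.0941
to above grasp
[[np.float64(0.0024), np.float64(0.0438), np.float64(0.0046), 0, 0, np.float64(-0.0174
[... 257 characters left out ...]
 0, 0, np.float64(-0.0174), 0.0], [np.float64(-0.0006), np.float64(0.0438), np.float64(0.0046), 0, 0, np.float64(-0.0174), 0.0]]
[[np.float64(-0.0014), np.float64(0.0438), np.float64(0.0046), 0, 0, np.float64(-0.0174), 0.0], [np.float64(-0.0022), np.float64(0.0438), np.float64(0.0046), 0, 0, np.float64(-0.0174), 0.0], [np.float64(-0.0029), np.float64(0.0437), np.float64(0.0046), 0, 0, np.float64(-0.0174), 0.0], [np.float64(-0.0037), np.float64(0.0437), np.float64(0.0046), 0, 0, np.float64(-0.0174), 0.0], [np.float64(-0.0044), np.float64(0.0436), np.float64(0.0046), 0, 0, np.float64(-0.0174), 0.0]]
[[np.float64(-0.0052), np.float64(0.0435), np.float64(0.0046), 0, 0, np.float64(-0.0174), 0.0]]
```

The cover fit has sub-pixel residuals, with the top face at 5.9 mm as expected. Stud tips are at about z = 83 mm, so the shoulders are near 60 mm. Next I go to the cover.

Emit:
jog_arm(motion=[[0.0025, 0.044, 0.0045, 0, 0, -0.0175, 0], [0.0015, 0.044, 0.0045, 0, 0, -0.0175, 0], [0.001, 0.044, 0.0045, 0, 0, -0.0175, 0], [0, 0.044, 0.0045, 0, 0, -0.0175, 0], [-0.0005, 0.044, 0.0045, 0, 0, -0.0175, 0]])

```text
time_s: 3.5
ee_pos: [0.5432, 0.0006, 0.1782]
eef_rot: [3.142, 0.001, -3.075]
force: [-0.1, 0.7, -0.6]
grip_width: 0.0573
grip_force: 0.0
```

Emit:
jog_arm(motion=[[-0.0015, 0.044, 0.0045, 0, 0, -0.0175, 0], [-0.002, 0.044, 0.0045, 0, 0, -0.0175, 0], [-0.003, 0.0435, 0.0045, 0, 0, -0.0175, 0], [-0.0035, 0.0435, 0.0045, 0, 0, -0.0175, 0], [-0.0045, 0.0435, 0.0045, 0, 0, -0.0175, 0]])

```text
time_s: 4.0
ee_pos: [0.5356, 0.2195, 0.1557]
eef_rot: [3.141, 0.001, -2.988]
force: [0.5, -0.3, 0.5]
grip_width: 0.047
grip_force: 0.0
```

Emit:
jog_arm(motion=[[-0.005, 0.0435, 0.0045, 0, 0, -0.0175, 0], [0, 0, 0.01, 0, 0, 0, 0], [0, 0, 0, 0, 0, 0, 0], [0, 0, 0, 0, 0, 0, 0]])

```text
time_s: 4.4
ee_pos: [0.5348, 0.26, 0.1411]
eef_rot: [-3.141, -0.0, -2.973]
force: [1.6, -0.1, -0.1]
grip_width: 0.0471
grip_force: 0.0
```

```bash
python3 - <<'E'
from h import *
for _ in range(4): o=obs();ctrl.camera("top")
rows([.5349,.261,.019],.1697+np.pi,4,0)
E
```

```text
4.4 [0.5348 0.26   0.1411] [-3.1414e+00 -2.0000e-04 -2.9727e+00] [ 1.55 -0.12 -0.12] 0.0471
4.45 [0.5352 0.2596 0.1415] [-3.1416e+00  4.0000e-04 -2.9735e+00] [0.2  1.05 0.69] 0.0467
4.5 [0.5354 0.2595 0.1416] [ 3.1415e+00  7.0000e-04 -2.9739e+00] [ 0.03 -0.32  0.32] 0.0472
4.55 [0.5355 0.2595 0.1416] [ 3.1414e+00  8.0000e-04 -2.9741e+00] [-0.72 -0.24 -0.33] 0.0466
[[np.float64(0.0001), np.float64(0.0004), np.float64(0.0306), 0, 0, np.float64(-0.0005), 0], [np.float64(0.0001), np.float64(0.0004), np.float64(0.0306), 0, 0, np.float64(-0.0005), 0], [np.float64(0.0001), np.float64(0.0004), np.float64(0.0306), 0, 0, np.float64(-0.0005), 0], [np.float64(0.0001), np.float64(0.0004), np.float64(0.0306), 0, 0, np.float64(-0.0005), 0]]
```

Emit:
jog_arm(motion=[[0, 0.0005, 0.03, 0, 0, -0.0025, 0], [0, 0.0005, 0.03, 0, 0, 0, 0], [0, 0.0005, 0.03, 0, 0, 0, 0], [0, 0, 0.02, 0, 0, 0, 0], [0, 0, 0.0125, 0, 0, 0, 0]])

```text
time_s: 5.1
ee_pos: [0.5347, 0.261, 0.0172]
eef_rot: [-3.141, -0.001, -2.971]
force: [0.8, 0.2, 0.2]
grip_width: 0.0469
grip_force: 0.0
```

Emit:
jog_arm(motion=[[0, 0, 0, 0, 0, 0, 0], [0, 0, 0, 0, 0, 0, -1], [0, 0, 0, 0, 0, 0, -1], [0, 0, 0, 0, 0, 0, -1], [0, 0, 0, 0, 0, 0, -1]], squeeze=30)

```text
time_s: 5.6
ee_pos: [0.5352, 0.2617, 0.0191]
eef_rot: [3.142, 0.001, -2.97]
force: [1.3, -5.6, 3.8]
grip_width: 0.0184
grip_force: 2.7
```

Emit:
jog_arm(motion=[[0, 0, 0, 0, 0, 0, -1], [0, 0, 0, 0, 0, 0, -1], [0, 0, 0, 0, 0, 0, -1]])

```text
time_s: 5.9
ee_pos: [0.5352, 0.2617, 0.0191]
eef_rot: [3.142, 0.001, -2.97]
force: [-1.7, -1.7, 5.6]
grip_width: 0.0179
grip_force: 30.0
```

Emit:
jog_arm(motion=[[0, 0, -0.015, 0, 0, 0, -1], [0, 0, -0.03, 0, 0, 0, -1], [0, 0, -0.04, 0, 0, 0, -1], [0, 0, -0.04, 0, 0, 0, -1], [0, 0, -0.025, 0, 0, 0, -1]])

```text
time_s: 6.4
ee_pos: [0.5352, 0.2619, 0.1723]
eef_rot: [3.141, 0.003, -2.97]
force: [1.2, 0.5, -3.8]
grip_width: 0.0179
grip_force: 30.0
```

Emit:
jog_arm(motion=[[0, 0, 0, 0, 0, 0, -1], [0, 0, 0, 0, 0, 0, -1]])

```text
time_s: 6.6
ee_pos: [0.5344, 0.2615, 0.1677]
eef_rot: [-3.141, -0.001, -2.97]
force: [0.4, -0.8, -4.9]
grip_width: 0.0179
grip_force: 30.0
```

```bash
python3 - <<'E'
from h import *
o=obs();rows([.5514,-.2241,.17],-.0215+np.pi,13,-1)
E
```

```text
6.6 [0.5344 0.2615 0.1677] [-3.1414e+00 -9.0000e-04 -2.9703e+00] [ 0.42 -0.77 -4.89] 0.0179
[[np.float64(0.0051), np.float64(-0.037), np.float64(-0.0002), 0, 0, np.float64(0.0148), -1], [np.float64(0.0045), np.float64(-0.0371), np.float64(-0.0002), 0, 0, np.float64(0.0148), -1], [np.float64(0.004), np.float64(-0.0372), np.float64(-0.0002), 0, 0, np.float64(0.0148), -1], [np.float64(0.0034), np.float64(-0.0372), np.float64(-0.0002), 0, 0, np.float64(0.0148), -1], [np.float64(0.0029), np.float64(-0.0373), np.float64(-0.0002), 0, 0, np.float64(0.0148), -1]]
[[np.float64(0.0023), np.float64(-0.0373), np.float64(-0.0002), 0, 0, np.float64(0.0148), -1], [np.float64(0.0018), np.float64(-0.0373), np.float64(-0.0002), 0, 0, np.float64(0.0148), -1], [np.float64(0.0012), np.float64(-0.0374), np.float64(-0.0002), 0, 0, np.float64(0.0148), -1], [np.float64(0.0007), np.float64(-0.0374), np.float64(-0.0002), 0, 0, np.float64(0.0148), -1], [np.float64(0.0001), np.float64(-0.0374), np.float64(-0.0002), 0, 0, np.float64(0.0148), -1]]
[[np.float64(-0.0004), np.float64(-0.0374), np.float64(-0.0002), 0, 0, np.float64(0.0148), -1], [np.float64(-0.001), np.float64(-0.0374), np.float64(-0.0002), 0, 0, np.float64(0.0148), -1], [np.float64(-0.0016), np.float64(-0.0373), np.float64(-0.0002), 0, 0, np.float64(0.0148), -1]]
```

Emit:
jog_arm(motion=[[0.005, -0.037, 0, 0, 0, 0.015, -1], [0.0045, -0.037, 0, 0, 0, 0.015, -1], [0.004, -0.037, 0, 0, 0, 0.015, -1], [0.0035, -0.037, 0, 0, 0, 0.015, -1], [0.003, -0.037, 0, 0, 0, 0.015, -1]])

```text
time_s: 7.1
ee_pos: [0.54, 0.0742, 0.1662]
eef_rot: [3.141, -0.004, -3.046]
force: [0.7, 0.5, -4.0]
grip_width: 0.0176
grip_force: 30.0
```

Emit:
jog_arm(motion=[[0.0025, -0.0375, 0, 0, 0, 0.015, -1], [0.002, -0.0375, 0, 0, 0, 0.015, -1], [0.001, -0.0375, 0, 0, 0, 0.015, -1], [0.0005, -0.0375, 0, 0, 0, 0.015, -1], [0, -0.0375, 0, 0, 0, 0.015, -1]])

```text
time_s: 7.6
ee_pos: [0.5465, -0.1132, 0.1661]
eef_rot: [3.14, -0.004, -3.121]
force: [0.4, 0.2, -3.2]
grip_width: 0.0177
grip_force: 30.0
```

Emit:
jog_arm(motion=[[-0.0005, -0.037, 0, 0, 0, 0.015, -1], [-0.001, -0.037, 0, 0, 0, 0.014, -1], [-0.0015, -0.037, 0, 0, 0, 0.014, -1], [0, 0, 0, 0, 0, 0, -1], [0, 0, 0, 0, 0, 0, -1]])

```text
time_s: 8.1
ee_pos: [0.5504, -0.2229, 0.1661]
eef_rot: [3.14, -0.003, 3.119]
force: [0.5, 0.2, -3.8]
grip_width: 0.0178
grip_force: 30.0
```

```bash
python3 - <<'E'
from h import *
L=[]
for i in range(6):
    o=ctrl.get_obs();L.append(np.r_[o["ee_pos"],o["eef_rot"][2],o["force"]]);im=ctrl.camera("wrist")
print(np.round(L,4));cv2.imwrite("pics/held.png",cv2.resize(im[:,:,::-1],None,fx=1.5,fy=1.5,interpolation=cv2.INTER_CUBIC))
E
```

```text
[[ 0.5504 -0.2229  0.1661  3.1185  0.4663  0.1649 -3.7942]
 [ 0.5506 -0.2222  0.1666  3.1197 -0.3298  0.5401 -4.6936]
 [ 0.5509 -0.2219  0.1671  3.1205 -0.4571 -0.2399 -2.9794]
 [ 0.5511 -0.2218  0.1676  3.1209 -0.3498 -0.5032 -3.7123]
 [ 0.5513 -0.2218  0.1679  3.1211 -0.1218 -0.2211 -3.2048]
 [ 0.5514 -0.2219  0.1682  3.1212  0.2554 -0.2686 -3.904 ]]
```

View pics/held.png

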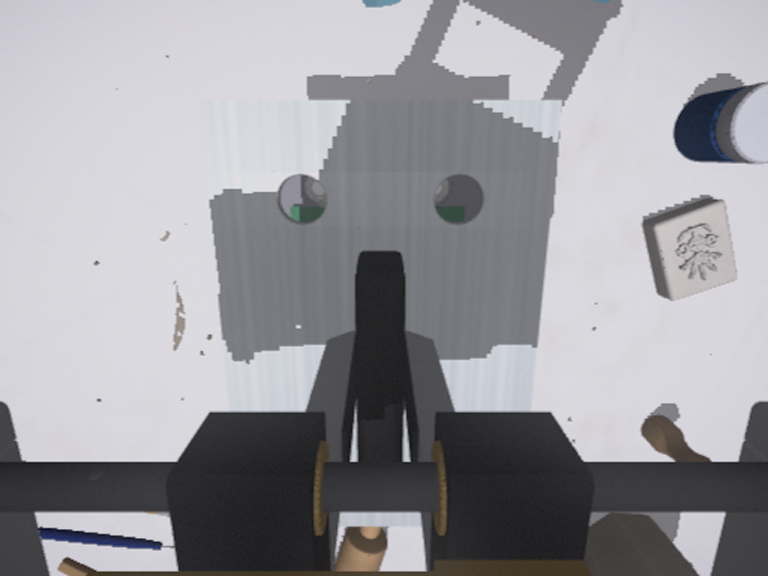

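The picture shows the held cover with the narrow holes at (302.5,199) and (458.5,199) in enlarged pixels, and the studs visible through them. I'll check the alignment using the same camera.

```bash
python3 - <<'E' | tail -8
from fit import *
for _ in range(3):ctrl.camera("top")
o=obs();m=ctrl.camera_model("wrist")
u=(np.array([[458.5,199],[302.5,199]])+.5)/1.5-.5
z=o["ee_pos"][2]-.013
for zz in (z-.002,z,z+.002):
    h=onz(m,u,zz);print(h.round(4),np.linalg.norm(h[0]-h[1]))
print("studs",rg([.551,-.2241],-.0215,.083)[2:].round(4))
E
```

```text
[[ 0.4899 -0.1886  0.1535]
 [ 0.4885 -0.2527  0.1535]] 0.06402942231278083
[[ 0.4897 -0.189   0.1555]
 [ 0.4884 -0.2523  0.1555]] 0.06336881729150508
[[ 0.4895 -0.1893  0.1575]
 [ 0.4882 -0.252   0.1575]] 0.06270821227022923
studs [[ 0.4897 -0.1908  0.083 ]
 [ 0.4883 -0.2548  0.083 ]]
```

x matches to 0.1 mm, and y needs -2.1 mm. I'll lower to just above the tips with that correction.

Emit:
jog_arm(motion=[[0, -0.001, 0.015, 0, 0, 0, -1], [0, -0.001, 0.02, 0, 0, 0, -1], [0, 0, 0.015, 0, 0, 0, -1], [0, 0, 0.01, 0, 0, 0, -1], [0, 0, 0, 0, 0, 0, -1]])

```text
time_s: 9.05
ee_pos: [0.5506, -0.2245, 0.1067]
eef_rot: [3.14, -0.002, 3.12]
force: [-0.0, 0.4, -4.2]
grip_width: 0.0176
grip_force: 30.0
```

Emit:
jog_arm(motion=[[0, 0, 0, 0, 0, 0, -1], [0, 0, 0, 0, 0, 0, -1], [0, 0, 0, 0, 0, 0, -1], [0, 0, 0, 0, 0, 0, -1]])

```text
time_s: 9.45
ee_pos: [0.5515, -0.2249, 0.109]
eef_rot: [-3.141, 0.001, 3.12]
force: [0.4, 0.4, -4.3]
grip_width: 0.0181
grip_force: 30.0
```

```bash
python3 - <<'E'
from h import *
obs();ctrl.camera("wrist");obs()
E
```

```text
9.45 [ 0.5515 -0.2249  0.109 ] [-3.1412e+00  8.0000e-04  3.1198e+00] [ 0.37  0.4  -4.26] 0.0181
9.5 [ 0.5514 -0.2249  0.1088] [-3.1414e+00  5.0000e-04  3.1198e+00] [-0.15 -0.11 -4.51] 0.0175
```

Emit:
jog_arm(motion=[[0, 0.0008, 0.001, 0, 0, 0, -1], [0, 0, 0.001, 0, 0, 0, -1], [0, 0, 0.001, 0, 0, 0, -1], [0, 0, 0.001, 0, 0, 0, -1], [0, 0, 0.001, 0, 0, 0, -1]])

```text
time_s: 10.0
ee_pos: [0.5513, -0.2241, 0.1033]
eef_rot: [-3.142, -0.0, 3.12]
force: [-0.4, -0.2, -3.6]
grip_width: 0.0177
grip_force: 30.0
```

Emit:
jog_arm(motion=[[0, 0, 0.001, 0, 0, 0, -1], [0, 0, 0.001, 0, 0, 0, -1], [0, 0, 0.001, 0, 0, 0, -1], [0, 0, 0.001, 0, 0, 0, -1], [0, 0, 0, 0, 0, 0, -1]])

```text
time_s: 10.5
ee_pos: [0.5512, -0.224, 0.0993]
eef_rot: [3.141, -0.0, 3.12]
force: [0.2, -0.4, -4.4]
grip_width: 0.0179
grip_force: 30.0
```

No contact yet with the plate underside at about 80 mm, so the holes are over the tapers. I'll continue slowly.

Emit:
jog_arm(motion=[[0, 0, 0.001, 0, 0, 0, -1], [0, 0, 0.001, 0, 0, 0, -1], [0, 0, 0.001, 0, 0, 0, -1], [0, 0, 0, 0, 0, 0, -1]])

```text
time_s: 10.9
ee_pos: [0.5512, -0.224, 0.0963]
eef_rot: [3.141, -0.0, 3.12]
force: [-0.8, 0.0, -4.6]
grip_width: 0.0179
grip_force: 30.0
```

Emit:
jog_arm(motion=[[0, 0, 0.001, 0, 0, 0, -1], [0, 0, 0.001, 0, 0, 0, -1], [0, 0, 0, 0, 0, 0, -1]])

```text
time_s: 11.2
ee_pos: [0.5512, -0.224, 0.0943]
eef_rot: [3.141, -0.0, 3.12]
force: [0.5, -0.4, -3.8]
grip_width: 0.0176
grip_force: 30.0
```

Emit:
jog_arm(motion=[[0, 0, 0.001, 0, 0, 0, -1], [0, 0, 0, 0, 0, 0, -1]])

```text
time_s: 11.4
ee_pos: [0.5513, -0.2241, 0.0934]
eef_rot: [3.142, -0.0, 3.12]
force: [0.1, 0.6, -3.1]
grip_width: 0.0177
grip_force: 30.0
```

Emit:
jog_arm(motion=[[0, 0, 0.001, 0, 0, 0, -1], [0, 0, 0, 0, 0, 0, -1]])

```text
time_s: 11.6
ee_pos: [0.5513, -0.2241, 0.0925]
eef_rot: [-3.141, 0.0, 3.12]
force: [-1.0, -0.3, -2.8]
grip_width: 0.0177
grip_force: 30.0
```

Emit:
jog_arm(motion=[[0, 0, 0.001, 0, 0, 0, -1], [0, 0, 0, 0, 0, 0, -1]])

```text
time_s: 11.8
ee_pos: [0.5514, -0.2242, 0.0917]
eef_rot: [-3.141, 0.0, 3.12]
force: [-0.0, -1.6, -0.4]
grip_width: 0.0174
grip_force: 30.0
```

Contact: the prongs now carry the weight. I'll release and rise.

Emit:
jog_arm(motion=[[0, 0, 0, 0, 0, 0, -0.3], [0, 0, 0, 0, 0, 0, -0.1], [0, 0, 0, 0, 0, 0, 0], [0, 0, -0.01, 0, 0, 0, 0], [0, 0, -0.03, 0, 0, 0, 0]])

```text
time_s: 12.3
ee_pos: [0.5502, -0.2235, 0.1301]
eef_rot: [3.14, -0.004, 3.12]
force: [-1.1, -1.1, 0.3]
grip_width: 0.0465
grip_force: 0.0
```

Emit:
jog_arm(motion=[[0, 0, -0.03, 0, 0, 0, 0], [0, 0, -0.02, 0, 0, 0, 0], [0, 0, 0, 0, 0, 0, -1], [0, 0, 0, 0, 0, 0, -1], [0, 0, 0, 0, 0, 0, -1]])

```text
time_s: 12.8
ee_pos: [0.5508, -0.2238, 0.1802]
eef_rot: [3.141, -0.002, 3.12]
force: [-0.0, 0.2, -0.6]
grip_width: 0.0265
grip_force: 0.0
```

```bash
python3 - <<'E'
from h import *
o=obs();im=ctrl.camera("wrist");cv2.imwrite("pics/laid.png",cv2.resize(im[:,:,::-1],None,fx=1.5,fy=1.5,interpolation=cv2.INTER_CUBIC))
th=-.0215;B=np.array([.551,-.2241])
for p in [(34,48),(34,-48),(-34,32),(-34,-32)]:
    p=np.array(p)/1e3;w=B+[p[0]*np.cos(th)-p[1]*np.sin(th),p[0]*np.sin(th)+p[1]*np.cos(th)];print(p,w.round(4))
E
```

```text
12.8 [ 0.5508 -0.2238  0.1802] [ 3.1408e+00 -1.7000e-03  3.1198e+00] [-0.04  0.23 -0.58] 0.0265
[0.034 0.048] [ 0.586  -0.1768]
[ 0.034 -0.048] [ 0.584  -0.2728]
[-0.034  0.032] [ 0.5177 -0.1914]
[-0.034 -0.032] [ 0.5163 -0.2554]
```

View pics/laid.png

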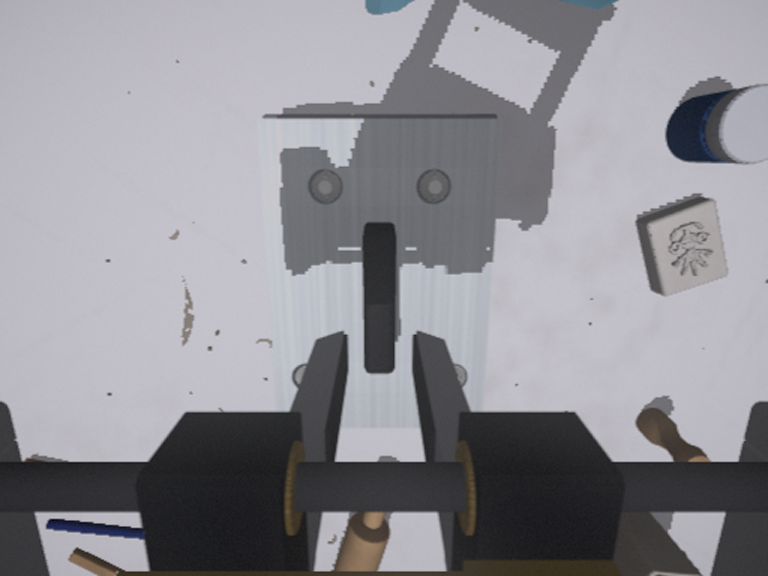

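The narrow studs at (325,186) and (433,186) sit centred in their holes, and the wide pair shows in its holes too. I'll go to the first press point, beside hole 0.

Emit:
jog_arm(motion=[[-0.017, 0.024, 0, 0, 0, 0, -1], [-0.017, 0.024, 0, 0, 0, 0, -1], [0, 0, 0.04, 0, 0, 0, -1], [0, 0, 0.035, 0, 0, 0, -1], [0, 0, 0.018, 0, 0, 0, -1]])

```text
time_s: 13.35
ee_pos: [0.5848, -0.176, 0.0843]
eef_rot: [3.14, -0.005, 3.12]
force: [0.3, -0.4, -0.0]
grip_width: 0.0005
grip_force: 0.0
```

Emit:
jog_arm(motion=[[0, 0, 0, 0, 0, 0, -1], [0, 0, 0, 0, 0, 0, -1], [0, 0, 0, 0, 0, 0, -1], [0, 0, 0, 0, 0, 0, -1]])

```text
time_s: 13.75
ee_pos: [0.5868, -0.177, 0.0897]
eef_rot: [-3.141, 0.002, 3.12]
force: [-0.2, -1.1, 0.9]
grip_width: 0.0008
grip_force: 0.0
```

Emit:
jog_arm(motion=[[0, 0, 0.001, 0, 0, 0, -1], [0, 0, 0.001, 0, 0, 0, -1], [0, 0, 0.001, 0, 0, 0, -1], [0, 0, 0.001, 0, 0, 0, -1], [0, 0, 0.001, 0, 0, 0, -1]])

```text
time_s: 14.25
ee_pos: [0.5863, -0.1768, 0.0833]
eef_rot: [3.142, -0.0, 3.12]
force: [-0.1, -0.2, 0.0]
grip_width: 0.0003
grip_force: 0.0
```

Emit:
jog_arm(motion=[[0, 0, 0.001, 0, 0, 0, -1], [0, 0, 0.001, 0, 0, 0, -1], [0, 0, 0.001, 0, 0, 0, -1], [0, 0, 0.001, 0, 0, 0, -1], [0, 0, 0, 0, 0, 0, -1]])

```text
time_s: 14.75
ee_pos: [0.5863, -0.1768, 0.0793]
eef_rot: [3.142, -0.0, 3.12]
force: [0.8, 0.3, -0.0]
grip_width: 0.0009
grip_force: 0.0
```

Emit:
jog_arm(motion=[[0, 0, 0.001, 0, 0, 0, -1], [0, 0, 0.001, 0, 0, 0, -1]])

```text
time_s: 14.95
ee_pos: [0.5865, -0.1768, 0.0777]
eef_rot: [-3.142, 0.001, 3.12]
force: [-0.3, 0.3, 4.3]
grip_width: 0.0004
grip_force: 2.2
```

Emit:
jog_arm(motion=[[0, 0, 0.001, 0, 0, 0, -1]])

```text
time_s: 15.05
ee_pos: [0.5866, -0.1769, 0.077]
eef_rot: [-3.141, 0.001, 3.12]
force: [-1.4, 1.5, 8.5]
grip_width: 0.0005
grip_force: 4.0
```

Emit:
jog_arm(motion=[[0, 0, 0.001, 0, 0, 0, -1]])

```text
time_s: 15.15
ee_pos: [0.5867, -0.1769, 0.0763]
eef_rot: [-3.141, 0.001, 3.12]
force: [-2.1, 1.4, 9.2]
grip_width: 0.0005
grip_force: 4.6
```

Emit:
jog_arm(motion=[[0, 0, 0.001, 0, 0, 0, -1], [0, 0, 0.001, 0, 0, 0, -1]])

```text
time_s: 15.35
ee_pos: [0.5866, -0.1768, 0.0738]
eef_rot: [-3.141, 0.001, 3.12]
force: [-0.7, 1.2, 3.0]
grip_width: 0.0009
grip_force: 2.1
```

Emit:
jog_arm(motion=[[0, 0, 0.001, 0, 0, 0, -1]])

```text
time_s: 15.45
ee_pos: [0.5865, -0.1768, 0.0727]
eef_rot: [-3.141, 0.001, 3.12]
force: [-0.0, 1.1, 4.0]
grip_width: 0.0005
grip_force: 2.0
```

Emit:
jog_arm(motion=[[0, 0, 0.001, 0, 0, 0, -1]])

```text
time_s: 15.55
ee_pos: [0.5865, -0.1768, 0.0715]
eef_rot: [-3.141, 0.0, 3.12]
force: [1.6, 0.7, 1.8]
grip_width: 0.0002
grip_force: 0.9
```

Emit:
jog_arm(motion=[[0, 0, 0.001, 0, 0, 0, -1], [0, 0, 0.001, 0, 0, 0, -1]])

```text
time_s: 15.75
ee_pos: [0.5865, -0.177, 0.0699]
eef_rot: [-3.141, 0.001, 3.12]
force: [-2.6, 0.8, 12.0]
grip_width: 0.0004
grip_force: 5.9
```

Emit:
jog_arm(motion=[[0, 0, 0.001, 0, 0, 0, -1]])

```text
time_s: 15.85
ee_pos: [0.5865, -0.177, 0.0694]
eef_rot: [-3.141, 0.001, 3.12]
force: [-5.7, 0.9, 15.7]
grip_width: 0.0003
grip_force: 7.6
```

Emit:
jog_arm(motion=[[0, 0, 0.001, 0, 0, 0, -1]])

```text
time_s: 15.95
ee_pos: [0.5863, -0.1771, 0.0685]
eef_rot: [-3.141, 0.0, 3.12]
force: [-7.1, 0.9, 16.8]
grip_width: 0.0006
grip_force: 7.9
```

Emit:
jog_arm(motion=[[0, 0, 0.001, 0, 0, 0, -1]])

```text
time_s: 16.05
ee_pos: [0.5864, -0.1771, 0.0679]
eef_rot: [-3.141, 0.0, 3.12]
force: [-10.0, 3.1, 23.6]
grip_width: 0.0008
grip_force: 12.1
```

Emit:
jog_arm(motion=[[0, 0, 0.0005, 0, 0, 0, -1]])

```text
time_s: 16.15
ee_pos: [0.5864, -0.1772, 0.0678]
eef_rot: [-3.141, 0.001, 3.12]
force: [-10.5, 2.6, 25.0]
grip_width: 0.0004
grip_force: 12.6
```

Emit:
jog_arm(motion=[[0, 0, 0.0005, 0, 0, 0, -1]])

```text
time_s: 16.25
ee_pos: [0.5864, -0.1772, 0.0677]
eef_rot: [-3.141, 0.001, 3.12]
force: [-12.1, 3.4, 29.0]
grip_width: 0.0004
grip_force: 14.6
```

Corner 0 is home: the force climbed steeply with no further travel. Next is corner 1, lifting over the handle.

Emit:
jog_arm(motion=[[0, 0, -0.01, 0, 0, 0, -1], [0, 0, -0.03, 0, 0, 0, -1], [0, 0, -0.03, 0, 0, 0, -1], [0, -0.048, 0, 0, 0, 0, -1], [0, -0.048, 0, 0, 0, 0, -1]])

```text
time_s: 16.75
ee_pos: [0.5846, -0.2733, 0.1365]
eef_rot: [-3.141, 0.001, 3.122]
force: [1.4, -0.2, -0.2]
grip_width: 0.0005
grip_force: 0.0
```

Emit:
jog_arm(motion=[[0, 0, 0.02, 0, 0, 0, -1], [0, 0, 0.02, 0, 0, 0, -1], [0, 0, 0, 0, 0, 0, -1], [0, 0, 0, 0, 0, 0, -1], [0, 0, 0, 0, 0, 0, -1]])

```text
time_s: 17.25
ee_pos: [0.5848, -0.2728, 0.0967]
eef_rot: [-3.141, 0.001, 3.12]
force: [0.0, -0.4, -0.3]
grip_width: 0.0004
grip_force: 0.0
```

Emit:
jog_arm(motion=[[0, 0, 0.003, 0, 0, 0, -1], [0, 0, 0.003, 0, 0, 0, -1], [0, 0, 0.002, 0, 0, 0, -1], [0, 0, 0.002, 0, 0, 0, -1], [0, 0, 0.002, 0, 0, 0, -1]])

```text
time_s: 17.75
ee_pos: [0.5842, -0.2727, 0.0833]
eef_rot: [-3.142, -0.0, 3.12]
force: [-0.3, 0.2, 0.4]
grip_width: 0.0002
grip_force: 0.0
```

Emit:
jog_arm(motion=[[0, 0, 0.001, 0, 0, 0, -1], [0, 0, 0.001, 0, 0, 0, -1], [0, 0, 0.001, 0, 0, 0, -1], [0, 0, 0.001, 0, 0, 0, -1]])

```text
time_s: 18.15
ee_pos: [0.5842, -0.2728, 0.0794]
eef_rot: [-3.142, 0.0, 3.12]
force: [0.7, 0.3, 0.2]
grip_width: 0.0004
grip_force: 0.0
```

Emit:
jog_arm(motion=[[0, 0, 0.001, 0, 0, 0, -1], [0, 0, 0.001, 0, 0, 0, -1]])

```text
time_s: 18.35
ee_pos: [0.5843, -0.2729, 0.0777]
eef_rot: [-3.141, 0.0, 3.12]
force: [-1.5, 0.5, 5.1]
grip_width: 0.0004
grip_force: 2.8
```

Emit:
jog_arm(motion=[[0, 0, 0.001, 0, 0, 0, -1], [0, 0, 0.001, 0, 0, 0, -1]])

```text
time_s: 18.55
ee_pos: [0.5845, -0.2731, 0.0764]
eef_rot: [-3.141, 0.001, 3.12]
force: [-2.6, -0.2, 9.1]
grip_width: 0.0004
grip_force: 4.6
```

Emit:
jog_arm(motion=[[0, 0, 0.001, 0, 0, 0, -1], [0, 0, 0.001, 0, 0, 0, -1]])

```text
time_s: 18.75
ee_pos: [0.5845, -0.2733, 0.0742]
eef_rot: [-3.14, 0.001, 3.12]
force: [-1.1, -2.1, 5.3]
grip_width: 0.0004
grip_force: 2.3
```

Emit:
jog_arm(motion=[[0, 0, 0.001, 0, 0, 0, -1], [0, 0, 0.001, 0, 0, 0, -1]])

```text
time_s: 18.95
ee_pos: [0.5844, -0.2733, 0.0719]
eef_rot: [-3.141, 0.001, 3.12]
force: [0.3, -3.3, 3.8]
grip_width: 0.0004
grip_force: 1.8
```

Emit:
jog_arm(motion=[[0, 0, 0.001, 0, 0, 0, -1], [0, 0, 0.001, 0, 0, 0, -1]])

```text
time_s: 19.15
ee_pos: [0.5841, -0.2724, 0.0689]
eef_rot: [3.141, -0.001, 3.12]
force: [0.2, 0.3, 0.3]
grip_width: 0.0003
grip_force: 0.0
```

Emit:
jog_arm(motion=[[0, 0, 0.001, 0, 0, 0, -1], [0, 0, 0.001, 0, 0, 0, -1]])

```text
time_s: 19.35
ee_pos: [0.5841, -0.2725, 0.0676]
eef_rot: [3.141, -0.001, 3.12]
force: [-2.3, 1.8, 7.0]
grip_width: 0.0004
grip_force: 3.4
```

Emit:
jog_arm(motion=[[0, 0, 0.001, 0, 0, 0, -1]])

```text
time_s: 19.45
ee_pos: [0.5843, -0.2726, 0.0666]
eef_rot: [3.141, 0.0, 3.12]
force: [-4.2, 3.3, 13.8]
grip_width: 0.0007
grip_force: 7.7
```

Emit:
jog_arm(motion=[[0, 0, 0.001, 0, 0, 0, -1]])

```text
time_s: 19.55
ee_pos: [0.5844, -0.2727, 0.0666]
eef_rot: [3.142, 0.0, 3.12]
force: [-7.8, 4.6, 20.6]
grip_width: 0.0006
grip_force: 10.2
```

Corner 1 is home. Next is corner 3, at (-34,-32).

Emit:
jog_arm(motion=[[0, 0, -0.01, 0, 0, 0, -1], [0, 0, -0.02, 0, 0, 0, -1], [0.034, 0.008, 0, 0, 0, 0, -1], [0.034, 0.008, 0, 0, 0, 0, -1], [0, 0, 0, 0, 0, 0, -1]])

```text
time_s: 20.05
ee_pos: [0.5136, -0.2542, 0.0952]
eef_rot: [3.14, -0.002, 3.119]
force: [0.2, 0.2, -1.0]
grip_width: 0.0004
grip_force: 0.0
```

Emit:
jog_arm(motion=[[0, 0, 0, 0, 0, 0, -1], [0, 0, 0, 0, 0, 0, -1], [0, 0, 0.002, 0, 0, 0, -1], [0, 0, 0.002, 0, 0, 0, -1], [0, 0, 0.002, 0, 0, 0, -1]])

```text
time_s: 20.55
ee_pos: [0.5168, -0.2553, 0.0889]
eef_rot: [3.141, -0.0, 3.12]
force: [-0.3, 0.0, 0.3]
grip_width: 0.0008
grip_force: 0.0
```

Emit:
jog_arm(motion=[[0, 0, 0.001, 0, 0, 0, -1], [0, 0, 0.001, 0, 0, 0, -1], [0, 0, 0.001, 0, 0, 0, -1], [0, 0, 0.001, 0, 0, 0, -1], [0, 0, 0.001, 0, 0, 0, -1]])

```text
time_s: 21.05
ee_pos: [0.5166, -0.2553, 0.0844]
eef_rot: [-3.142, 0.0, 3.12]
force: [0.5, -0.6, -0.5]
grip_width: 0.0004
grip_force: 0.0
```

Emit:
jog_arm(motion=[[0, 0, 0.001, 0, 0, 0, -1], [0, 0, 0.001, 0, 0, 0, -1], [0, 0, 0.001, 0, 0, 0, -1], [0, 0, 0.001, 0, 0, 0, -1], [0, 0, 0.001, 0, 0, 0, -1]])

```text
time_s: 21.55
ee_pos: [0.5166, -0.2553, 0.0793]
eef_rot: [3.142, -0.0, 3.12]
force: [-0.1, -0.2, 0.3]
grip_width: 0.0007
grip_force: 0.0
```

Emit:
jog_arm(motion=[[0, 0, 0.001, 0, 0, 0, -1], [0, 0, 0.001, 0, 0, 0, -1], [0, 0, 0.001, 0, 0, 0, -1]])

```text
time_s: 21.85
ee_pos: [0.5166, -0.2553, 0.0764]
eef_rot: [-3.142, -0.0, 3.12]
force: [1.0, -0.7, 0.8]
grip_width: 0.0006
grip_force: 0.0
```

Emit:
jog_arm(motion=[[0, 0, 0.001, 0, 0, 0, -1]])

```text
time_s: 21.95
ee_pos: [0.5166, -0.2553, 0.0754]
eef_rot: [-3.142, 0.0, 3.12]
force: [0.3, -1.2, -0.1]
grip_width: 0.0007
grip_force: 0.0
```

Emit:
jog_arm(motion=[[0, 0, 0.001, 0, 0, 0, -1]])

```text
time_s: 22.05
ee_pos: [0.5166, -0.2553, 0.0743]
eef_rot: [-3.142, -0.0, 3.12]
force: [0.5, -0.5, -0.2]
grip_width: 0.0005
grip_force: 0.0
```

Emit:
jog_arm(motion=[[0, 0, 0.001, 0, 0, 0, -1]])

```text
time_s: 22.15
ee_pos: [0.5166, -0.2553, 0.0734]
eef_rot: [-3.142, 0.0, 3.12]
force: [-0.5, 0.7, 0.3]
grip_width: 0.0005
grip_force: 0.0
```

Emit:
jog_arm(motion=[[0, 0, 0.001, 0, 0, 0, -1]])

```text
time_s: 22.25
ee_pos: [0.5166, -0.2553, 0.0724]
eef_rot: [-3.142, 0.0, 3.12]
force: [0.5, -0.6, -0.7]
grip_width: 0.0005
grip_force: 0.0
```

Emit:
jog_arm(motion=[[0, 0, 0.001, 0, 0, 0, -1]])

```text
time_s: 22.35
ee_pos: [0.5166, -0.2553, 0.0714]
eef_rot: [3.142, -0.0, 3.12]
force: [-0.4, -0.8, 0.8]
grip_width: 0.0008
grip_force: 0.0
```

Emit:
jog_arm(motion=[[0, 0, 0.001, 0, 0, 0, -1]])

```text
time_s: 22.45
ee_pos: [0.5166, -0.2553, 0.0704]
eef_rot: [3.142, 0.0, 3.12]
force: [-0.1, -0.7, 0.4]
grip_width: 0.0006
grip_force: 0.0
```

Emit:
jog_arm(motion=[[0, 0, 0.001, 0, 0, 0, -1], [0, 0, 0.001, 0, 0, 0, -1]])

```text
time_s: 22.65
ee_pos: [0.5166, -0.2553, 0.0684]
eef_rot: [-3.142, -0.0, 3.12]
force: [0.2, 0.1, -0.0]
grip_width: 0.0005
grip_force: 0.0
```

Emit:
jog_arm(motion=[[0, 0, 0.001, 0, 0, 0, -1], [0, 0, 0.001, 0, 0, 0, -1]])

```text
time_s: 22.85
ee_pos: [0.5167, -0.2554, 0.0667]
eef_rot: [-3.141, 0.0, 3.12]
force: [-3.9, 2.7, 13.0]
grip_width: 0.0003
grip_force: 6.4
```

Emit:
jog_arm(motion=[[0, 0, 0.001, 0, 0, 0, -1]])

```text
time_s: 22.95
ee_pos: [0.5167, -0.2554, 0.0666]
eef_rot: [-3.141, 0.0, 3.12]
force: [-8.3, 4.2, 20.7]
grip_width: 0.0005
grip_force: 10.8
```

Emit:
jog_arm(motion=[[0, 0, 0.001, 0, 0, 0, -1]])

```text
time_s: 23.05
ee_pos: [0.5168, -0.2554, 0.0665]
eef_rot: [-3.141, 0.001, 3.12]
force: [-12.4, 5.9, 30.8]
grip_width: 0.0005
grip_force: 15.6
```

Corner 3 is solid at 66.6 mm. Now corner 2, again lifting over the handle.

Emit:
jog_arm(motion=[[0, 0, -0.015, 0, 0, 0, -1], [0, 0, -0.03, 0, 0, 0, -1], [0, 0, -0.03, 0, 0, 0, -1], [0, 0.032, 0, 0, 0, 0, -1], [0, 0.032, 0, 0, 0, 0, -1]])

```text
time_s: 23.55
ee_pos: [0.5182, -0.1911, 0.1406]
eef_rot: [-3.141, 0.002, 3.118]
force: [0.6, 0.7, -1.3]
grip_width: 0.0007
grip_force: 0.0
```

Emit:
jog_arm(motion=[[0, 0, 0, 0, 0, 0, -1], [0, 0, 0.025, 0, 0, 0, -1], [0, 0, 0.025, 0, 0, 0, -1], [0, 0, 0, 0, 0, 0, -1], [0, 0, 0, 0, 0, 0, -1]])

```text
time_s: 24.05
ee_pos: [0.5181, -0.1918, 0.0901]
eef_rot: [-3.142, -0.0, 3.119]
force: [-0.8, -0.1, 0.2]
grip_width: 0.0002
grip_force: 0.0
```

Emit:
jog_arm(motion=[[0, 0, 0.002, 0, 0, 0, -1], [0, 0, 0.001, 0, 0, 0, -1], [0, 0, 0.001, 0, 0, 0, -1], [0, 0, 0.001, 0, 0, 0, -1], [0, 0, 0.001, 0, 0, 0, -1]])

```text
time_s: 24.55
ee_pos: [0.5181, -0.1914, 0.0836]
eef_rot: [-3.141, 0.0, 3.12]
force: [-0.1, 0.3, -0.7]
grip_width: 0.0004
grip_force: 0.0
```

Emit:
jog_arm(motion=[[0, 0, 0.001, 0, 0, 0, -1], [0, 0, 0.001, 0, 0, 0, -1], [0, 0, 0.001, 0, 0, 0, -1], [0, 0, 0.001, 0, 0, 0, -1]])

```text
time_s: 24.95
ee_pos: [0.518, -0.1913, 0.0794]
eef_rot: [3.142, -0.0, 3.12]
force: [-0.3, -0.9, -0.2]
grip_width: 0.0003
grip_force: 0.0
```

Emit:
jog_arm(motion=[[0, 0, 0.001, 0, 0, 0, -1], [0, 0, 0.001, 0, 0, 0, -1]])

```text
time_s: 25.15
ee_pos: [0.518, -0.1913, 0.0774]
eef_rot: [3.142, -0.0, 3.12]
force: [-0.0, 0.1, 0.6]
grip_width: -0.0002
grip_force: 0.0
```

Emit:
jog_arm(motion=[[0, 0, 0.001, 0, 0, 0, -1], [0, 0, 0.001, 0, 0, 0, -1]])

```text
time_s: 25.35
ee_pos: [0.518, -0.1913, 0.0754]
eef_rot: [3.142, -0.0, 3.12]
force: [-0.4, -0.1, 0.8]
grip_width: 0.0003
grip_force: 0.0
```

Emit:
jog_arm(motion=[[0, 0, 0.001, 0, 0, 0, -1], [0, 0, 0.001, 0, 0, 0, -1]])

```text
time_s: 25.55
ee_pos: [0.518, -0.1913, 0.0734]
eef_rot: [-3.142, 0.0, 3.12]
force: [0.5, 0.2, -0.3]
grip_width: 0.0003
grip_force: 0.0
```

Emit:
jog_arm(motion=[[0, 0, 0.001, 0, 0, 0, -1]])

```text
time_s: 25.65
ee_pos: [0.518, -0.1913, 0.0724]
eef_rot: [-3.142, 0.0, 3.12]
force: [0.5, -0.0, -0.0]
grip_width: 0.0005
grip_force: 0.0
```

Emit:
jog_arm(motion=[[0, 0, 0.001, 0, 0, 0, -1]])

```text
time_s: 25.75
ee_pos: [0.518, -0.1913, 0.0714]
eef_rot: [3.142, -0.0, 3.12]
force: [-0.2, 0.2, -0.5]
grip_width: 0.0004
grip_force: 0.0
```

Emit:
jog_arm(motion=[[0, 0, 0.001, 0, 0, 0, -1], [0, 0, 0.001, 0, 0, 0, -1], [0, 0, 0.001, 0, 0, 0, -1]])

```text
time_s: 26.05
ee_pos: [0.518, -0.1913, 0.0684]
eef_rot: [3.142, -0.0, 3.12]
force: [0.5, 0.4, 0.4]
grip_width: 0.0006
grip_force: 0.0
```

Emit:
jog_arm(motion=[[0, 0, 0.001, 0, 0, 0, -1]])

```text
time_s: 26.15
ee_pos: [0.518, -0.1914, 0.0674]
eef_rot: [-3.142, -0.0, 3.12]
force: [0.6, 0.1, -1.1]
grip_width: 0.0003
grip_force: 0.0
```

Emit:
jog_arm(motion=[[0, 0, 0.001, 0, 0, 0, -1]])

```text
time_s: 26.25
ee_pos: [0.5181, -0.1913, 0.0666]
eef_rot: [-3.142, 0.0, 3.12]
force: [-4.9, 3.1, 13.3]
grip_width: 0.0006
grip_force: 6.9
```

Emit:
jog_arm(motion=[[0, 0, 0.0005, 0, 0, 0, -1]])

```text
time_s: 26.35
ee_pos: [0.5181, -0.1913, 0.0667]
eef_rot: [-3.141, 0.0, 3.12]
force: [-5.0, 2.2, 14.0]
grip_width: 0.0003
grip_force: 6.8
```

Corners 1, 2 and 3 all stop hard at 66.6 mm. A little more load here, then I'll re-press corner 0 to check its level.

Emit:
jog_arm(motion=[[0, 0, 0.0008, 0, 0, 0, -1]])

```text
time_s: 26.45
ee_pos: [0.5182, -0.1914, 0.0666]
eef_rot: [-3.141, 0.001, 3.12]
force: [-10.4, 4.8, 24.8]
grip_width: 0.0002
grip_force: 12.3
```

Emit:
jog_arm(motion=[[0, 0, -0.01, 0, 0, 0, -1], [0, 0, -0.015, 0, 0, 0, -1], [-0.034, 0.008, 0, 0, 0, 0, -1], [-0.034, 0.008, 0, 0, 0, 0, -1], [0, 0, 0, 0, 0, 0, -1]])

```text
time_s: 26.95
ee_pos: [0.5889, -0.1759, 0.0902]
eef_rot: [-3.141, 0.001, 3.121]
force: [-0.6, -0.2, -0.5]
grip_width: 0.0005
grip_force: 0.0
```

Emit:
jog_arm(motion=[[0, 0, 0, 0, 0, 0, -1], [0, 0, 0, 0, 0, 0, -1], [0, 0, 0.004, 0, 0, 0, -1], [0, 0, 0.003, 0, 0, 0, -1], [0, 0, 0.002, 0, 0, 0, -1]])

```text
time_s: 27.45
ee_pos: [0.5859, -0.1769, 0.0808]
eef_rot: [3.141, -0.0, 3.119]
force: [0.1, -0.1, -0.2]
grip_width: 0.0008
grip_force: 0.0
```

Emit:
jog_arm(motion=[[0, 0, 0.001, 0, 0, 0, -1], [0, 0, 0.001, 0, 0, 0, -1], [0, 0, 0.001, 0, 0, 0, -1], [0, 0, 0.001, 0, 0, 0, -1], [0, 0, 0.001, 0, 0, 0, -1]])

```text
time_s: 27.95
ee_pos: [0.5863, -0.1768, 0.0761]
eef_rot: [-3.142, 0.0, 3.12]
force: [-0.0, 0.0, -0.2]
grip_width: 0.0004
grip_force: 0.0
```

Emit:
jog_arm(motion=[[0, 0, 0.001, 0, 0, 0, -1], [0, 0, 0.001, 0, 0, 0, -1], [0, 0, 0.001, 0, 0, 0, -1], [0, 0, 0.001, 0, 0, 0, -1], [0, 0, 0.001, 0, 0, 0, -1]])

```text
time_s: 28.45
ee_pos: [0.5863, -0.1768, 0.0711]
eef_rot: [-3.142, 0.0, 3.12]
force: [0.0, -0.5, -0.4]
grip_width: 0.0006
grip_force: 0.0
```

Emit:
jog_arm(motion=[[0, 0, 0.001, 0, 0, 0, -1], [0, 0, 0.001, 0, 0, 0, -1], [0, 0, 0.001, 0, 0, 0, -1]])

```text
time_s: 28.75
ee_pos: [0.5863, -0.1768, 0.0681]
eef_rot: [-3.142, -0.0, 3.12]
force: [0.0, -0.2, 0.4]
grip_width: 0.0003
grip_force: 0.0
```

Emit:
jog_arm(motion=[[0, 0, 0.001, 0, 0, 0, -1]])

```text
time_s: 28.85
ee_pos: [0.5863, -0.1768, 0.0671]
eef_rot: [-3.142, 0.0, 3.12]
force: [0.6, 0.6, -0.8]
grip_width: 0.0004
grip_force: 0.0
```

Emit:
jog_arm(motion=[[0, 0, 0.001, 0, 0, 0, -1]])

```text
time_s: 28.95
ee_pos: [0.5864, -0.1768, 0.0667]
eef_rot: [-3.142, 0.0, 3.12]
force: [-5.5, 1.9, 12.9]
grip_width: 0.0006
grip_force: 6.5
```

All four corners stop at 66.6 to 66.7 mm, so the plate is flush. I'll retreat and look.

Emit:
jog_arm(motion=[[0, 0, -0.01, 0, 0, 0, -1], [0, 0, -0.03, 0, 0, 0, -1], [0, 0, -0.04, 0, 0, 0, -1], [0, 0, -0.045, 0, 0, 0, -1], [-0.02, 0.01, -0.01, 0, 0, 0, -1]])

```text
time_s: 29.45
ee_pos: [0.6072, -0.1686, 0.2079]
eef_rot: [-3.139, 0.008, 3.118]
force: [0.8, -0.0, 1.0]
grip_width: -0.0003
grip_force: 0.0
```

Emit:
jog_arm(motion=[[0.045, -0.029, 0, 0, 0, 0, -1], [0.045, -0.029, 0, 0, 0, 0, -1], [0, 0, 0, 0, 0, 0, -1], [0, 0, 0, 0, 0, 0, -1], [0, 0, 0, 0, 0, 0, -1]])

```text
time_s: 29.95
ee_pos: [0.522, -0.2192, 0.2016]
eef_rot: [-3.141, 0.001, 3.12]
force: [0.3, -0.3, -0.0]
grip_width: 0.0004
grip_force: 0.0
```

```bash
python3 - <<'E'
from h import *
obs();m=ctrl.camera_model("wrist");im=ctrl.camera("wrist");sc=ctrl.camera("scene")
a=cv2.resize(im[:,:,::-1],None,fx=.98,fy=.98) ;a=im[:,:,::-1][60:320,120:400];a=cv2.resize(a,(420,390),interpolation=cv2.INTER_CUBIC)
b=cv2.resize(sc[190:260,280:390][:,:,::-1],(380,242),interpolation=cv2.INTER_CUBIC);b=cv2.copyMakeBorder(b,0,148,0,0,0)
cv2.imwrite("pics/end.png",np.hstack([a,b]))
E
```

```text
29.95 [ 0.522  -0.2192  0.2016] [-3.1414e+00  7.0000e-04  3.1202e+00] [ 0.34 -0.33 -0.04] 0.0004
```

View pics/end.png

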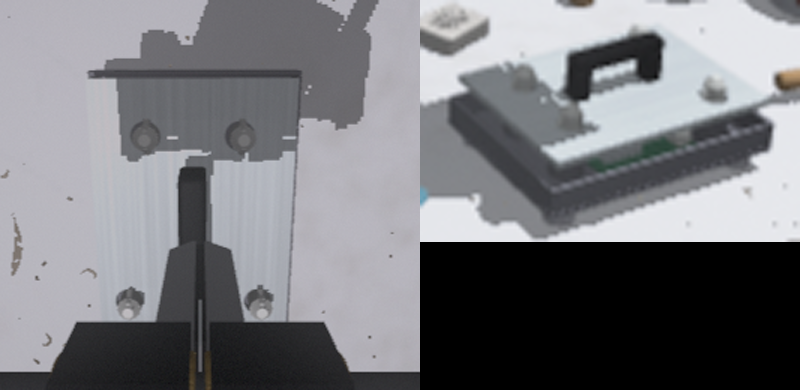

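The plate lies flush with all four studs standing through their holes, and the prongs show over it at (145,136), (241,136), (128,303) and (261,303). The arm is clear, so I'm handing in.

```bash
python3 -c "
from station import ctrl
print(ctrl.hand_in())"
```

```text
the job is handed in; nothing more can be done
None
```

The cover is on the right way round, flush on all four shoulders with every stud through its hole and the fingers clear. The jar, mould and stamp were never touched, and the job was handed in at about 30 s; hand-in returned no verdict. Peak press was about 31 N, above the advised 20–25 N but under the 40 N limit.

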